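# Clamp a pressure reactor with a click-over torque handle

### The arm

A 7-joint arm with a two-finger parallel gripper is mounted at the origin on the work surface. World frame = base frame: x ahead of the robot, y to its left, z up, the work surface at z = 0. Lengths are in m, angles in rad, forces in N, time in s.
With the tool pointing down it reaches from about 0.4 to 0.85 m from the base axis. Payload 10.4 kg.
Tool frame: the origin (TCP) lies on the centre line of the jaws, within the pads' length; the fingertips stand 17 mm ahead of it and the grasp point (between the pads) lies 2 mm behind it; z points along the fingers, y is the direction in which the jaws open and shut (so a half turn about z gives the same grasp; the last joint's range is limited). The gripper opens to 87 mm and grips with 3 to 60 N. Pads are 19 mm wide; open, the fingers measure 117 mm over their backs; the gripper's body (75 mm by 190 mm) begins 51 mm behind the grasp point.
Start: joints at [-1.249, 0.332, -0.065, 1.46, 0.022, 1.35, -0.088], TCP at [0.211, 0.588, 0.24] pointing down, gripper open.
Joint ranges: [-2.6, 2.6], [-0.5, 2.12], [-1.47, 1.34], [0.16, 2.42], [-1.27, 4.41], [0.06, 2.06], [-2.6, 2.6]. Speed limits (rad/s): [2.22, 2.22, 2.79, 2.79, 3.14, 3.14, 3.14].

### API

Orientations are given as a unit quaternion [x, y, z, w].
In Python, from bench import r gives the robot as it stands.
- The arm moves only by the tool apply_moves, never from a script. Its argument "commands" is a list of rows, each an object with "rot": the turn, a rotation vector about the world's x, y, z in units of 180 degrees (1.0 is 180 degrees), a list of three; "linear": the shift along the world's x, y, z in units of 0.3 m (1.0 is 0.3 m), a list of three; "grip": the closure, from -1 (fully open) to 1 (shut). A call has 1 to 20 rows; each row is the pose to reach, as a shift and turn from the pose commanded when the call began, turning the shorter way round; what a row does not reach only later rows make up. A row lasts 1/10 s, in which the tool goes at most 50 mm and 8.59 degrees, less where a joint would pass 70% of its speed; a pose out of reach is approached as far as the arm can. A call with a number of a shift or a turn outside -1 to 1 is refused whole. A call with a gripper value outside its range is refused whole. The fingers move at their own pace and stop on an object; "newtons" is the grip in N (left out, the last holds). Time passes only in rows, so rows that repeat a pose let the fingers close. It gives the time, the measured TCP pose, the force and the opening at its end, in the units of the state.
- r.read_state(): the state, without advancing time (a new reading comes with each control period).
- r.camera(name): name is "scene" or "top" or "wrist"; returns a dict with "frame" (480x640x3 uint8, red, green, blue), "mtx" (3x3 intrinsics, pixels), "D" ([k1, k2, p1, p2, k3] as OpenCV has them; the pictures are not rectified), "extrinsics" (4x4, takes a point from world to camera coordinates). Camera axes: x right, y down, z forward; pixel columns grow to the right and rows downward; lengths in m; the calibration is good to about 2 mm. A picture is of the moment at which its call begins. There is no depth.
- r.close_job(): hands the job in, once; it reports no verdict.
Trained networks look in a picture, given as the dict that the camera call returned (one of the last four; its "shot" number tells which), for a name from the list of things; names that differ only in an ending like _2 or _b are one class to them, and where a whole thing is asked for, a point or a joint stands for the part that bears it (a point fixed in the world has none). Each returns a list of dicts, best first, with "p" (0 to 1); they miss things now and then, are a little off and sometimes report something else, mostly with a low value. They report only what shows in the picture. A call takes as long as a camera call.
- r.search_frame(thing, picture): "bbox" ([left, top, width, height] in pixels, round what is visible of it).
- r.spot_point(thing, picture): "location" ([column, row] in pixels: a listed point, or the origin of a listed thing).
The state is a dict: "time": time; "joint_positions": joint angles; "joint_vel": joint speeds; "joint_torque": joint torques, N m; "ee_pos": TCP position; "eef_rot": TCP orientation; "ft_force": force on the tool from outside, world axes, zero at the start; "torque": the same for the moment, N m; "width": finger opening in m.
Only numpy, scipy, OpenCV 4.12 (cv2) and the standard library are available. Lean on these libraries where they do the work, as an engineer would, in place of code of your own. Each camera call takes 0.05 s, during which the arm holds its last target. There are 200 camera calls.

### The job

Put the closed steel reactor into the torque clamp with its square foot standing flat on the base plate and pushed flush against both blue fences. Then tighten the clamp by swinging its red handle clockwise until the handle clicks over once, stop right there without forcing it further, and let go. Leave the other lids, the empty reactor body and the spanner where they are.

Things in the scene. Friction and masses are not known exactly. Their poses are not given: they have to be found in the camera images.
- vessel_center (a point): Closed steel reactor, loose, 0.5-0.9 kg, 124 mm tall, upright on the bench. Point: on its axis, 62 mm above its underside; z up, x and y normal to the sides of its square foot (70 x 70 mm, 30 mm high; all four sides alike, any quarter turn will do). Above the foot: round body 60 mm across with a blue band, to 72 mm; lid flange 68 mm across, 72-88 mm; 20 mm neck; knob.
- vessel_knob (a point): Centre of the reactor's round lifting knob, on its axis: 28 mm in diameter, 22 mm tall, spanning 102 to 124 mm above the reactor's underside (this point is 113 mm up, 51 mm above vessel_center).
- pocket (a point): Place for the reactor in the torque clamp (fixed to the bench): where vessel_center lies when the reactor stands on the clamp's 10 mm thick base plate flush against both blue fences; 72 mm above the bench. Clamp axes: z up, +x to one fence, +y to the other, inner faces 35 mm away. The -x side is open; the jaw is on the -y side. The plate covers x -65 to 75, y -175 to 75 mm.
- fence_corner (a point): Top of the inner corner where the two blue fences meet, 40 mm above the bench (30 above the plate); 35 mm in x and 35 mm in y from pocket, same axes. Fences are 15 mm thick; the one at +x spans y -50 to +50 mm from the pocket, the one at +y spans x -50 to +35 mm.
- jaw: Orange jaw, 50 mm wide, 18 mm thick, 13 to 37 mm above the bench. Slides in the clamp's +y direction, 16 mm per rad of spindle, and presses the reactor's foot on the y fence. At spindle 0 its face is 19 mm short of the foot of a flush reactor (12 mm at 0.45). The origin is not on the jaw: at spindle 0 it lies 72 mm below pocket; it moves with the jaw.
- pivot (a point): Point on the vertical axis of the clamp's spindle, at the height of the handle's bar (61 mm above the bench), 130 mm from pocket on the clamp's -y side. Below it a grey round housing 54 mm across; the spindle's steel hub reaches 76 mm above the bench.
- spindle (a joint): Spindle angle, rad; grows clockwise from above as the clamp tightens; starts at 0 to 0.45. Turns with light friction (about 2.5 N at the grip) and stays where left. The jaw meets a flush reactor near 1.2. At 0 the handle points 0.35 rad clockwise of the clamp's +x axis.
- handle (a joint): Kink of the handle at its brass knuckle, 35 mm out from the spindle axis, rad: 0 = red bar in line with the dark arm (as at start), grows clockwise. Stays 0 while the spindle turns freely; once the jaw is tight the knuckle gives way with a steady 8 N at the grip while the spindle stands still, and it stays kinked when let go. Clicked over from 0.07 (4 deg); forced too far beyond 0.35 (20 deg).
- handle_grip (a point): Centre of the upright yellow round grip at the end of the red handle: 22 mm in diameter, 50 mm tall, spanning 67 to 117 mm above the bench (this point is 92 mm up); 130 mm from the spindle axis when the handle is straight. Fixed to the bar, it moves level on an arc about the spindle. The red bar is 14 mm wide, 55 to 67 mm above the bench.
- lid_a: Bystander: loose steel reactor lid, 68 mm in diameter, 52 mm tall with its knob; origin at the centre of its underside.
- lid_b: Bystander: another such lid; origin at the centre of its underside.
- empty_body: Bystander: open empty steel reactor body, 70 mm in diameter, 95 mm tall; origin at the centre of its underside.
- spanner: Bystander: steel spanner 170 mm long lying flat on the bench; origin near its middle.

How it is judged:
On the way, in this order (a step that is already met when the one before it is completed fails the run):
1. the reactor stands on the base plate, square and flush (within 3 mm) against both fences, before the jaw comes near it (spindle below 0.9) and with the handle not clicked (x of vessel_center in the frame of pocket between -0.003 and 0.003 m and y of vessel_center in the frame of pocket between -0.003 and 0.003 m and z of vessel_center in the frame of pocket between -0.003 and 0.003 m and angle between vessel_center's own z axis and vertical below 0.05 rad and (angle between the x axis of vessel_center and the x axis of pocket, either way round below 0.04 rad or angle between the x axis of vessel_center and the y axis of pocket, either way round below 0.04 rad) and value of joint handle below 0.05 rad and value of joint spindle below 0.9 rad), for 0.2 s.
2. the jaw is tight on the reactor and the handle has clicked over (x of vessel_center in the frame of pocket between -0.003 and 0.003 m and y of vessel_center in the frame of pocket between -0.003 and 0.003 m and z of vessel_center in the frame of pocket between -0.003 and 0.003 m and angle between vessel_center's own z axis and vertical below 0.05 rad and (angle between the x axis of vessel_center and the x axis of pocket, either way round below 0.04 rad or angle between the x axis of vessel_center and the y axis of pocket, either way round below 0.04 rad) and value of joint handle above 0.07 rad and contact force between jaw and vessel above 5 N), for 0.1 s.
At the end, for the whole second after the job is handed in: The reactor stands upright on the base plate within 3 mm of flush and within 0.04 rad of square to both fences, the jaw presses on it with more than 5 N, the handle is kinked by 0.07 to 0.35 rad, and all is at rest (all of step 2 and value of joint handle below 0.35 rad and linear speed of vessel below 0.02 m/s); the robot touches nothing.
It fails at once if the handle is forced too far (kinked beyond 0.35 rad) (value of joint handle above 0.35 rad).
It fails at once if the handle is clicked over without the reactor in its place (value of joint handle above 0.07 rad and distance between vessel_center and pocket above 0.02 m).
It fails at once if the reactor is tipped over (angle between vessel_center's own z axis and vertical above 0.6 rad).
It fails at once if a bystander is displaced by more than 20 mm (distance of any of lid_a, lid_b, empty_body, spanner from where it was at the start of the episode above 0.02 m).
It also fails if it takes over 59 s, if anything falls off the work surface, if the arm or the gripper's body presses on something with over 40 N, if the wrist force passes 120 N, or if a joint passes its speed limit or range.

## Working session

There is one attempt and no reset: what is moved stays moved. The work goes in short steps, Python scripts to look and compute and a tool call to move; the robot and the scene stay as the last step left them, time stands still between calls to the robot, and variables do not carry over. Pictures are saved under pics/ and viewed, about 8 in all and at most 12, crops included, and the job is handed in when it is done.

Besides the shell and the picture viewer there is one more tool, called after "Emit:" as name(argument=value, ...), one argument or row to a line, values as JSON. apply_moves: Moves the arm, as the interface text tells. Its arguments: {"type":"object","properties":{"commands":{"type":"array","items":{"type":"object","properties":{"rot":{"type":"array","items":{"type":"number"}},"linear":{"type":"array","items":{"type":"number"}},"grip":{"type":"number"}}}},"newtons":{"type":"number"}},"required":["commands"]}

```bash
mkdir -p pics
cat > h.py <<'E'
import numpy as np, cv2
from bench import r
def ray(c,px):
    u=cv2.undistortPoints(np.array([[px]],float),np.array(c["mtx"],float),np.array(c["D"],float))[0,0]
    E=np.array(c["extrinsics"]);R,t=E[:3,:3],E[:3,3]
    return -R.T@t, R.T@np.array([u[0],u[1],1.])
def atz(c,px,z):
    o,d=ray(c,px); return o+d*(z-o[2])/d[2]
def proj(c,P):
    E=np.array(c["extrinsics"]);rv=cv2.Rodrigues(E[:3,:3])[0]
    return cv2.projectPoints(np.array(P,float).reshape(-1,1,3),rv,E[:3,3],np.array(c["mtx"],float),np.array(c["D"],float))[0][:,0]
def save(c,n): cv2.imwrite("pics/"+n,cv2.cvtColor(c["frame"],cv2.COLOR_RGB2BGR))
Z=dict(vessel_center=.062,vessel_knob=.113,pocket=.072,fence_corner=.04,pivot=.061,handle_grip=.092,lid_a=0,empty_body=0,spanner=0,jaw=0)
E
python3 - <<'E'
from h import *
for n in("scene","top"):
    c=r.camera(n);save(c,n+"0.png");print(n)
    for k,z in Z.items():
        for d in r.spot_point(k,c)[:3 if k=="lid_a" else 2]:print(k,np.round(d["location"],1),round(d["p"],2),atz(c,d["location"],z).round(4))
print(r.read_state())
E
```

```text
scene
vessel_center [461.8 310.4] 0.96 [0.529  0.3639 0.062 ]
vessel_knob [460.3 301.7] 0.61 [0.5438 0.3546 0.113 ]
pocket [375.6 266.7] 0.81 [0.5256 0.1329 0.072 ]
fence_corner [380.4 292.1] 0.67 [0.5667 0.17   0.04  ]
pivot [328.3 253.2] 0.61 [0.5416 0.0055 0.061 ]
handle_grip [282.4 262.5] 0.67 [ 0.6447 -0.0646  0.092 ]
lid_a [214.2 198.4] 0.85 [ 0.4966 -0.4216  0.    ]
lid_a [396.8 353.1] 0.58 [0.6747 0.2716 0.    ]
empty_body [189.5 249.6] 0.97 [ 0.6858 -0.3551  0.    ]
spanner [237.9 173. ] 0.74 [ 0.3708 -0.4281  0.    ]
jaw [397.6 353.9] 0.35 [0.6756 0.2741 0.    ]
top
vessel_center [156.4 246.6] 0.57 [0.5342 0.3527 0.062 ]
vessel_center [146.8 243. ] 0.39 [0.5431 0.3765 0.062 ]
vessel_knob [148.2 242.9] 0.69 [0.5369 0.3527 0.113 ]
pocket [246.5 244. ] 0.6 [0.5384 0.132  0.072 ]
fence_corner [233.3 230.6] 0.67 [0.5761 0.171  0.04  ]
pivot [303.3 245.2] 0.91 [ 0.5362 -0.0041  0.061 ]
pivot [327.8 195.5] 0.37 [ 0.6589 -0.0641  0.061 ]
handle_grip [330.8 198.3] 0.87 [ 0.6447 -0.0708  0.092 ]
handle_grip [465.3 259.2] 0.24 [ 0.4981 -0.3828  0.092 ]
lid_a [463.6 260. ] 0.87 [ 0.504
[... 226 characters left out ...]
 ]
{'time': 1.1, 'joint_positions': array([-1.24863232,  0.33219057, -0.06471138,  1.46008031,  0.02162727,
        1.34990248, -0.08851784]), 'joint_vel': array([ 0.00030455, -0.0004651 ,  0.00214346,  0.00034983,  0.00090174,
       -0.00149481, -0.00050064]), 'joint_torque': array([-1.45150020e-04, -6.23039246e+01,  2.42804195e-02, -3.90114427e+01,
       -6.12635957e-02,  3.15604988e-02,  6.38214516e-06]), 'ee_pos': array([0.2112284 , 0.58825466, 0.23959087]), 'eef_rot': array([1.71528688e-01, 9.85179124e-01, 5.66019221e-05, 1.08128133e-05]), 'ft_force': array([ 0.02281609, -0.13567938, -0.90222969]), 'torque': array([ 0.02307966, -0.00515949,  0.01107899]), 'width': 0.08688595586993915}
```

Run:
```python
import cv2
a=cv2.imread("pics/top0.png");b=cv2.imread("pics/scene0.png")
cv2.imwrite("pics/top0c.png",cv2.resize(a[150:350,100:366],None,fx=3,fy=3,interpolation=cv2.INTER_CUBIC))
```

```text
(no output)
```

View pics/scene0.png

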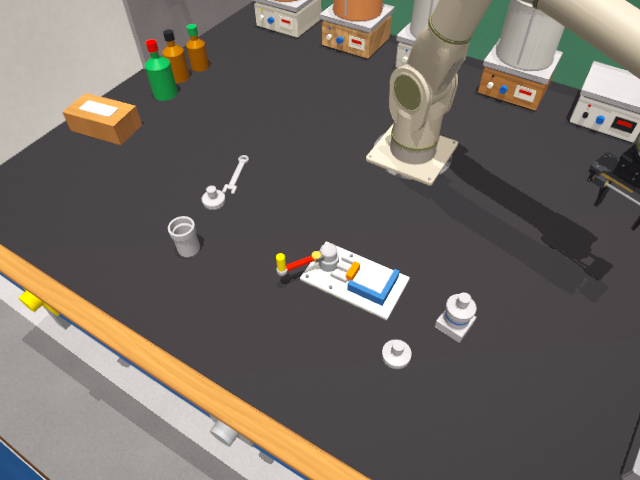

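View pics/top0c.png

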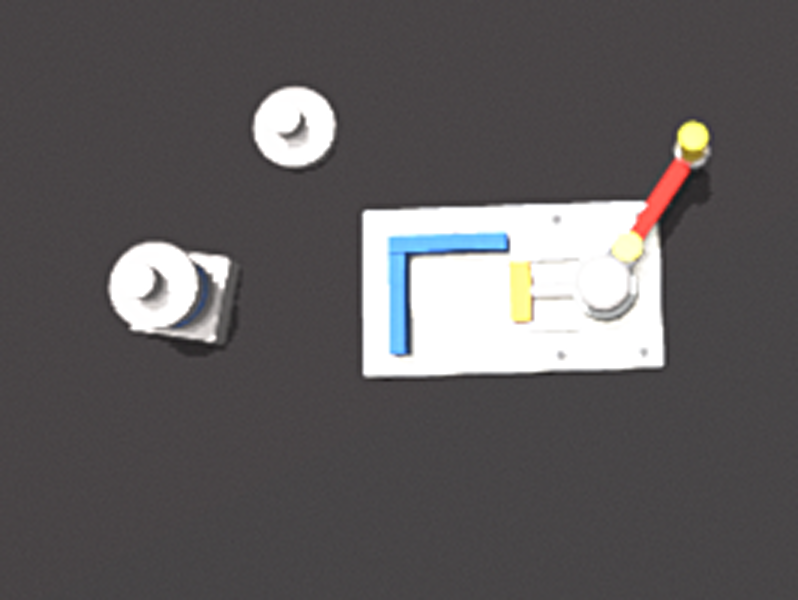

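The scene view shows the clamp in the middle, with its blue fences around (375,285) and the yellow grip at (281,262). The reactor is at (458,315), and the loose lid at (397,353) is clear of the path. In the top crop, clamp x and y run close to world x and y, and the handle sits at a spindle angle of about 0.24. Next I move the wrist camera close.

Emit:
apply_moves(
  commands=[
    {"linear": [0.9,-1.0,0.3],"rot": [0,0,0.12],"grip": -1},
    {"linear": [0.9,-1.0,0.3],"rot": [0,0,0.12],"grip": -1},
    {"linear": [0.9,-1.0,0.3],"rot": [0,0,0.12],"grip": -1},
    {"linear": [0.9,-1.0,0.3],"rot": [0,0,0.12],"grip": -1},
    {"linear": [0.9,-1.0,0.3],"rot": [0,0,0.12],"grip": -1},
    {"linear": [0.9,-1.0,0.3],"rot": [0,0,0.12],"grip": -1},
    {"linear": [0.9,-1.0,0.3],"rot": [0,0,0.12],"grip": -1},
    {"linear": [0.9,-1.0,0.3],"rot": [0,0,0.12],"grip": -1},
    {"linear": [0.9,-1.0,0.3],"rot": [0,0,0.12],"grip": -1},
    {"linear": [0.9,-1.0,0.3],"rot": [0,0,0.12],"grip": -1},
    {"linear": [0.9,-1.0,0.3],"rot": [0,0,0.12],"grip": -1},
    {"linear": [0.9,-1.0,0.3],"rot": [0,0,0.12],"grip": -1},
  ],
)

```text
time: 2.3
ee_pos: [0.48, 0.2898, 0.3291]
eef_rot: [-0.017, 1.0, 0.0, -0.0]
ft_force: [-0.0, -0.7, -0.0]
width: 0.0866
```

Run:
```python
from h import *
c=r.camera("wrist");save(c,"w1.png");print(c["extrinsics"])
for k in("vessel_center","vessel_knob","pocket","fence_corner","pivot","handle_grip"):
    for d in r.spot_point(k,c)[:2]:print(k,np.round(d["location"],1),round(d["p"],2),atz(c,d["location"],Z[k]).round(4))
s=r.read_state();print(s["time"],s["ee_pos"],s["eef_rot"],s["joint_positions"])
```

```text
[[-3.56721963e-02  9.99363478e-01  3.63747794e-04 -2.72859041e-01]
 [ 9.63758658e-01  3.43049905e-02  2.64560800e-01 -5.28056365e-01]
 [ 2.64379923e-01  9.78802987e-03 -9.64368939e-01  3.46433734e-01]
 [ 0.00000000e+00  0.00000000e+00  0.00000000e+00  1.00000000e+00]]
vessel_center [391.1 246.9] 0.96 [0.5341 0.3615 0.062 ]
vessel_knob [393.9 265.6] 0.73 [0.5366 0.3564 0.113 ]
pocket [169.8 240.8] 0.59 [0.5325 0.1329 0.072 ]
fence_corner [215.8 266.4] 0.83 [0.5708 0.1701 0.04  ]
pivot [ 46.9 240.6] 0.58 [0.5402 0.0017 0.061 ]
pivot [393.2 264.4] 0.28 [0.5539 0.3655 0.061 ]
2.65 [0.48100197 0.28855218 0.32950228] [-1.64119769e-02  9.99865311e-01  1.35264568e-05 -7.95828408e-05] [-0.75376425  0.15387662  0.15092457  1.49558818 -0.02322585  1.49398811
  1.0008105 ]
```

View pics/w1.png

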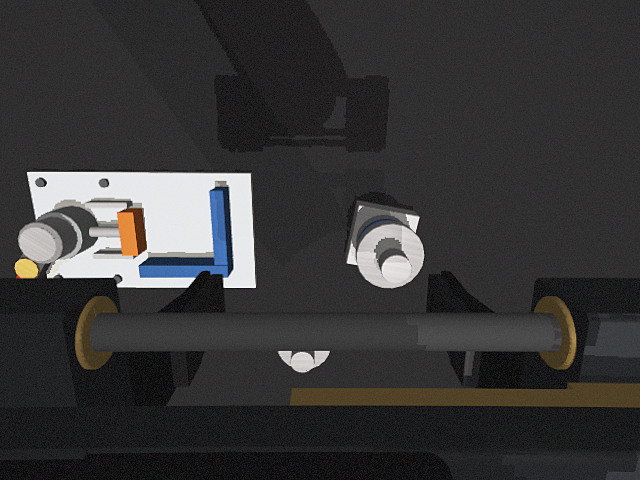

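The wrist view shows the plate's far edge running (28,172)–(250,172), its right edge at x≈252, the inner fence corner near (212,258), and the reactor foot's corners at about (362,200), (419,215) and (348,265). I'll fit the edges precisely.

Run:
```python
from h import *
c=r.camera("wrist");f=c["frame"].astype(int)
W=f.min(2)>150
def line(P): 
    P=np.array(P);vx,vy,x,y=cv2.fitLine(P[:,:2].astype(np.float32),cv2.DIST_HUBER,0,.001,.001).ravel();return vx,vy,x,y
top=[];right=[]
for u in range(60,240,4):
    v=160+np.argmax(W[160:200,u]); top.append(atz(c,(u,v-.5),.01))
for v in range(182,280,4):
    row=np.nonzero(W[v,225:275])[0]; right.append(atz(c,(225+row[-1]+.5,v),.01))
a=line(top);b=line(right)
t1=np.arctan2(a[1],a[0]);t2=np.arctan2(b[1],b[0]);print("edge angles",t1,t2)
A=np.array([[a[0],-b[0]],[a[1],-b[1]]]);s=np.linalg.solve(A,[b[2]-a[2],b[3]-a[3]])
C=np.array([a[2]+s[0]*a[0],a[3]+s[0]*a[1]]);print("plate corner(-65,75)",C)
th=((t1%np.pi)-np.pi/2+ ((t2+np.pi/2)%np.pi-np.pi/2))/2
R=np.array([[np.cos(th),-np.sin(th)],[np.sin(th),np.cos(th)]])
print("yaw",th,"pocket",C-R@[-.065,.075])
# blue fences: tops
hsv=cv2.cvtColor(c["frame"],cv2.COLOR_RGB2HSV)
im=cv2.cvtColor(c["frame"],cv2.COLOR_RGB2BGR)
k1=cv2.resize(im[190:300,335:435],None,fx=4,fy=4,interpolation=cv2.INTER_CUBIC)
k2=cv2.resize(im[190:300,160:260],None,fx=4,fy=4,interpolation=cv2.INTER_CUBIC)
cv2.imwrite("pics/w2.png",np.hstack([k1,k2]))
```

```text
edge angles -1.5348072 0.031512324
plate corner(-65,75) [0.46779978 0.20468098]
yaw 0.033750772 pocket [0.53529359 0.13191708]
```

View pics/w2.png

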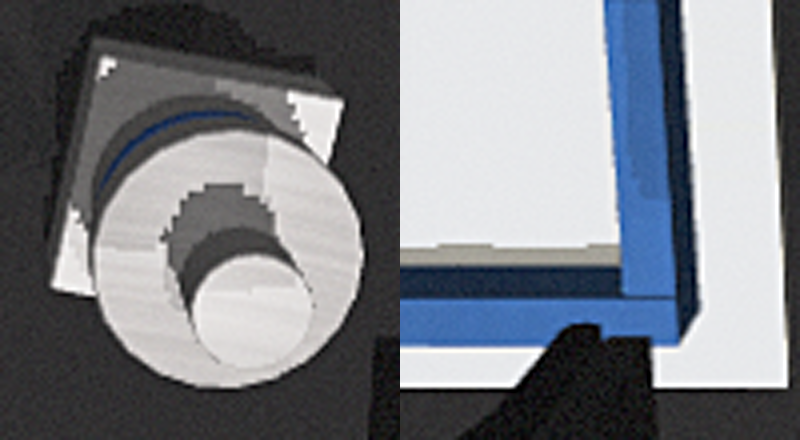

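The foot's top corners are at (359,203), (420.8,215) and (347.8,262.5). The knob top is at (398.2,267.5) and the inner fence corner at (215.2,264.2).

Run:
```python
from h import *
c=r.camera("wrist")
A,B,D=[atz(c,p,.03)[:2] for p in((359,203),(420.8,215),(347.8,262.5))]
print(A,B,D,np.linalg.norm(B-A),np.linalg.norm(D-A),"ctr",(B+D)/2)
e=B-A;g=D-A;print("yaw est",np.arctan2(-e[0],e[1]),np.arctan2(g[1],g[0]))
print("knob",atz(c,(398.2,267.5),.124))
F=atz(c,(215.2,264.2),.04)[:2];th=.0337;R=np.array([[np.cos(th),-np.sin(th)],[np.sin(th),np.cos(th)]])
print("fc",F,"pocket",F-R@[.035,.035])
print(r.read_state()["ee_pos"])
```

```text
[0.49609904 0.326457  ] [0.50741876 0.3959441 ] [0.56609016 0.31741737] 0.07040307979459735 0.07057246237503717 ctr [0.53675446 0.35668074]
yaw est -0.16148544789628375 -0.1284428765129597
knob [0.53603336 0.35685571 0.124     ]
fc [0.56946183 0.16774471] pocket [0.53566098 0.13158531]
[0.48116336 0.28836214 0.32955103]
```

Emit:
apply_moves(
  commands=[
    {"linear": [0.184,0.228,-0.2],"rot": [0,0,-0.057],"grip": -1},
    {"linear": [0.184,0.228,-0.3],"rot": [0,0,-0.057],"grip": -1},
    {"linear": [0.184,0.228,-0.5],"rot": [0,0,-0.057],"grip": -1},
    {"linear": [0.184,0.228,-0.55],"rot": [0,0,-0.057],"grip": -1},
    {"linear": [0.184,0.228,-0.6],"rot": [0,0,-0.057],"grip": -1},
    {"linear": [0.184,0.228,-0.65],"rot": [0,0,-0.057],"grip": -1},
    {"linear": [0.184,0.228,-0.7],"rot": [0,0,-0.057],"grip": -1},
    {"linear": [0.184,0.228,-0.725],"rot": [0,0,-0.057],"grip": -1},
    {"linear": [0.184,0.228,-0.725],"rot": [0,0,-0.057],"grip": -1},
    {"linear": [0.184,0.228,-0.725],"rot": [0,0,-0.057],"grip": -1},
  ],
)

```text
time: 3.75
ee_pos: [0.5369, 0.3569, 0.1133]
eef_rot: [0.073, 0.997, 0.001, 0.001]
ft_force: [-0.2, -0.0, 0.6]
width: 0.0871
```

Emit:
apply_moves(
  commands=[
    {"linear": [0,0,0],"rot": [0,0,0],"grip": 1},
    {"linear": [0,0,0],"rot": [0,0,0],"grip": 1},
    {"linear": [0,0,0],"rot": [0,0,0],"grip": 1},
    {"linear": [0,0,0],"rot": [0,0,0],"grip": 1},
    {"linear": [0,0,0],"rot": [0,0,0],"grip": 1},
    {"linear": [0,0,0],"rot": [0,0,0],"grip": 1},
    {"linear": [0,0,0],"rot": [0,0,0],"grip": 1},
    {"linear": [0,0,0],"rot": [0,0,0],"grip": 1},
  ],
  newtons=45,
)

```text
time: 4.55
ee_pos: [0.5364, 0.3566, 0.1121]
eef_rot: [0.073, 0.997, 0.0, -0.0]
ft_force: [-0.3, 0.2, 0.1]
width: 0.0312
```

Emit:
apply_moves(
  commands=[
    {"linear": [0,0,0],"grip": 1},
    {"linear": [0,0,0],"grip": 1},
    {"linear": [0,0,0],"grip": 1},
  ],
)

```text
validation failed for argument at $.co...
```

Emit:
apply_moves(
  commands=[
    {"linear": [0,0,0],"rot": [0,0,0],"grip": 1},
    {"linear": [0,0,0],"rot": [0,0,0],"grip": 1},
    {"linear": [0,0,0],"rot": [0,0,0],"grip": 1},
    {"linear": [0,0,0],"rot": [0,0,0],"grip": 1},
  ],
)

```text
time: 4.95
ee_pos: [0.5364, 0.3564, 0.112]
eef_rot: [0.073, 0.997, -0.0, -0.0]
ft_force: [-1.0, -2.7, 1.4]
width: 0.0269
```

Emit:
apply_moves(
  commands=[
    {"linear": [0,0,0.06],"rot": [0,0,0],"grip": 1},
    {"linear": [0,0,0.15],"rot": [0,0,0],"grip": 1},
    {"linear": [0,0,0.25],"rot": [0,0,0],"grip": 1},
    {"linear": [-0.002,-0.06,0.25],"rot": [0,0,0.01],"grip": 1},
    {"linear": [-0.005,-0.16,0.25],"rot": [0,0,0.02],"grip": 1},
    {"linear": [-0.01,-0.27,0.25],"rot": [0,0,0.03],"grip": 1},
    {"linear": [-0.015,-0.38,0.25],"rot": [0,0,0.04],"grip": 1},
    {"linear": [-0.02,-0.49,0.25],"rot": [0,0,0.05],"grip": 1},
    {"linear": [-0.022,-0.6,0.25],"rot": [0,0,0.057],"grip": 1},
    {"linear": [-0.022,-0.69,0.25],"rot": [0,0,0.057],"grip": 1},
    {"linear": [-0.022,-0.75,0.25],"rot": [0,0,0.057],"grip": 1},
    {"linear": [-0.022,-0.771,0.25],"rot": [0,0,0.057],"grip": 1},
    {"linear": [-0.022,-0.771,0.25],"rot": [0,0,0.057],"grip": 1},
    {"linear": [-0.022,-0.771,0.25],"rot": [0,0,0.057],"grip": 1},
  ],
)

```text
time: 6.35
ee_pos: [0.5295, 0.1269, 0.1867]
eef_rot: [-0.017, 1.0, 0.0, -0.0]
ft_force: [-0.7, 0.5, -7.8]
width: 0.0265
```

Run:
```python
from h import *
s=r.read_state();print(s["time"],s["ee_pos"],s["eef_rot"],s["ft_force"],s["width"])
c=r.camera("wrist");im=cv2.cvtColor(c["frame"],cv2.COLOR_RGB2BGR)
cv2.imwrite("pics/w3.png",im)
```

```text
6.35 [0.52951917 0.12688417 0.1866614 ] [-1.68515039e-02  9.99857895e-01  3.29950269e-04 -3.27618688e-04] [-0.71693697  0.4783515  -7.81563496] 0.026502890850907564
```

View pics/w3.png

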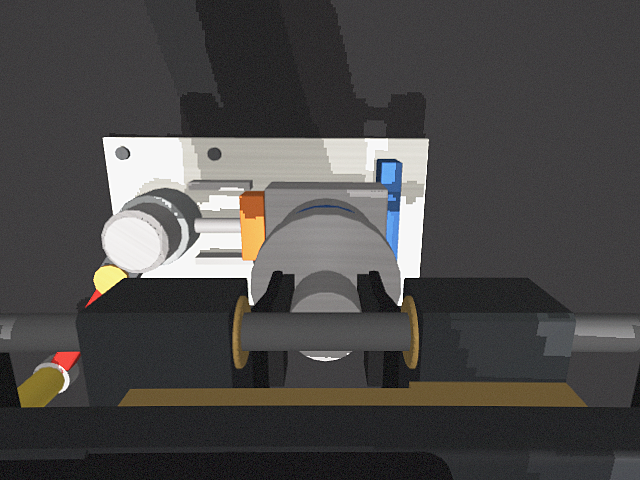

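The reactor is held upright. Its foot edge, (265..390,185), is parallel to the plate's edge, and it clears the jaw at (252,225) and the fence at (390,215). I lower it to just above the plate.

Emit:
apply_moves(
  commands=[
    {"linear": [0,0,-0.05],"rot": [0,0,0],"grip": 1},
    {"linear": [0,0,-0.11],"rot": [0,0,0],"grip": 1},
    {"linear": [0,0,-0.16],"rot": [0,0,0],"grip": 1},
    {"linear": [0,0,-0.19],"rot": [0,0,0],"grip": 1},
    {"linear": [0,0,-0.205],"rot": [0,0,0],"grip": 1},
    {"linear": [0,0,-0.212],"rot": [0,0,0],"grip": 1},
    {"linear": [0,0,-0.214],"rot": [0,0,0],"grip": 1},
    {"linear": [0,0,-0.214],"rot": [0,0,0],"grip": 1},
    {"linear": [0,0,-0.214],"rot": [0,0,0],"grip": 1},
    {"linear": [0,0,-0.214],"rot": [0,0,0],"grip": 1},
  ],
)

```text
time: 7.4
ee_pos: [0.5301, 0.1254, 0.1233]
eef_rot: [-0.016, 1.0, 0.0, 0.0]
ft_force: [-0.6, 1.2, -8.2]
width: 0.0267
```

Emit:
apply_moves(
  commands=[
    {"linear": [0.005,0,0],"rot": [0,0,0],"grip": 1},
    {"linear": [0.01,0,0],"rot": [0,0,0],"grip": 1},
    {"linear": [0.015,0,0],"rot": [0,0,0],"grip": 1},
    {"linear": [0.018,0.001,0],"rot": [0,0,0],"grip": 1},
    {"linear": [0.02,0.001,0],"rot": [0,0,0],"grip": 1},
    {"linear": [0.02,0.001,0],"rot": [0,0,0],"grip": 1},
    {"linear": [0.02,0.001,0],"rot": [0,0,0],"grip": 1},
  ],
)

```text
time: 8.1
ee_pos: [0.5358, 0.1256, 0.1228]
eef_rot: [-0.016, 1.0, 0.0, -0.0]
ft_force: [0.5, 0.0, -7.6]
width: 0.0263
```

Emit:
apply_moves(
  commands=[
    {"linear": [0,0.005,0],"rot": [0,0,0],"grip": 1},
    {"linear": [0,0.01,0],"rot": [0,0,0],"grip": 1},
    {"linear": [0,0.015,0],"rot": [0,0,0],"grip": 1},
    {"linear": [-0.001,0.018,0],"rot": [0,0,0],"grip": 1},
    {"linear": [-0.001,0.02,0],"rot": [0,0,0],"grip": 1},
    {"linear": [-0.001,0.02,0],"rot": [0,0,0],"grip": 1},
    {"linear": [-0.001,0.02,0],"rot": [0,0,0],"grip": 1},
  ],
)

```text
time: 8.8
ee_pos: [0.5356, 0.1315, 0.1229]
eef_rot: [-0.016, 1.0, -0.0, 0.0]
ft_force: [0.6, -1.0, -7.6]
width: 0.0263
```

Neither fence is pushing back clearly yet. I go on with small steps, x first.

Emit:
apply_moves(
  commands=[
    {"linear": [0.003,0,0],"rot": [0,0,0],"grip": 1},
    {"linear": [0.006,0,0],"rot": [0,0,0],"grip": 1},
    {"linear": [0.008,0,0],"rot": [0,0,0],"grip": 1},
    {"linear": [0.008,0,0],"rot": [0,0,0],"grip": 1},
    {"linear": [0.008,0,0],"rot": [0,0,0],"grip": 1},
  ],
)

```text
time: 9.3
ee_pos: [0.5377, 0.1316, 0.1229]
eef_rot: [-0.016, 1.0, -0.0, -0.0]
ft_force: [-3.0, -1.3, -5.4]
width: 0.027
```

Emit:
apply_moves(
  commands=[
    {"linear": [0,0.003,0],"rot": [0,0,0],"grip": 1},
    {"linear": [0,0.006,0],"rot": [0,0,0],"grip": 1},
    {"linear": [0,0.008,0],"rot": [0,0,0],"grip": 1},
    {"linear": [0,0.008,0],"rot": [0,0,0],"grip": 1},
    {"linear": [0,0.008,0],"rot": [0,0,0],"grip": 1},
  ],
)

```text
time: 9.8
ee_pos: [0.5379, 0.1322, 0.123]
eef_rot: [-0.015, 1.0, -0.001, -0.0]
ft_force: [-4.8, -8.2, -1.9]
width: 0.0267
```

Both fences are touched. I seat it on the plate, let the light grip even it out, and then open.

Emit:
apply_moves(
  commands=[
    {"linear": [0,0,-0.003],"rot": [0,0,0],"grip": 1},
    {"linear": [0,0,-0.005],"rot": [0,0,0],"grip": 1},
    {"linear": [0,0,-0.005],"rot": [0,0,0],"grip": 1},
    {"linear": [0,0,-0.005],"rot": [0,0,0],"grip": 1},
  ],
  newtons=5,
)

```text
time: 10.2
ee_pos: [0.5388, 0.1324, 0.1225]
eef_rot: [-0.015, 1.0, -0.001, 0.001]
ft_force: [-5.2, -7.2, 3.8]
width: 0.0276
```

Emit:
apply_moves(
  commands=[
    {"linear": [0.003,0.002,0],"rot": [0,0,0],"grip": 1},
    {"linear": [0.003,0.002,0],"rot": [0,0,0],"grip": 1},
    {"linear": [0.003,0.002,0],"rot": [0,0,0],"grip": 1},
  ],
  newtons=5,
)

```text
time: 10.5
ee_pos: [0.5394, 0.1327, 0.1223]
eef_rot: [-0.015, 1.0, -0.001, 0.0]
ft_force: [-5.6, -8.8, 2.4]
width: 0.0276
```

Run:
```python
from h import *
c=r.camera("wrist");im=cv2.cvtColor(c["frame"],cv2.COLOR_RGB2BGR)
cv2.imwrite("pics/w4.png",im[100:400,60:560])
s=r.read_state();print(s["ee_pos"],s["ft_force"],s["torque"])
```

```text
[0.53945764 0.1326884  0.12236042] [-5.9795173  -8.7726429   3.62416308] [-1.92198588  1.24099361 -0.07481059]
```

View pics/w4.png

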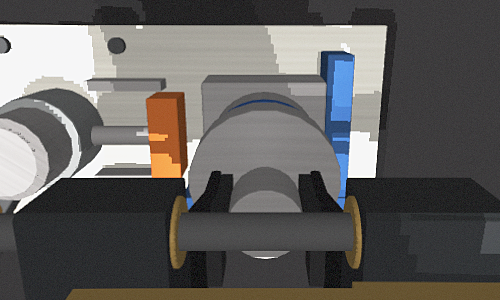

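The foot (203–327, row 77) touches the blue y fence at column 327. I release and rise to check.

Emit:
apply_moves(
  commands=[
    {"linear": [-0.003,-0.002,0],"rot": [0,0,0],"grip": 1},
    {"linear": [-0.003,-0.002,0],"rot": [0,0,0],"grip": 0.2},
    {"linear": [-0.003,-0.002,0],"rot": [0,0,0],"grip": 0.0},
    {"linear": [-0.003,-0.002,0],"rot": [0,0,0],"grip": -0.3},
    {"linear": [-0.003,-0.002,0],"rot": [0,0,0],"grip": -0.6},
    {"linear": [-0.003,-0.002,0],"rot": [0,0,0],"grip": -1},
    {"linear": [-0.003,-0.002,0],"rot": [0,0,0],"grip": -1},
  ],
)

```text
time: 11.25
ee_pos: [0.5381, 0.1343, 0.1215]
eef_rot: [-0.016, 1.0, 0.0, 0.0]
ft_force: [-0.3, 0.9, -0.1]
width: 0.0667
```

Emit:
apply_moves(
  commands=[
    {"linear": [0,0,0.1],"rot": [0,0,0],"grip": -1},
    {"linear": [0,0,0.2],"rot": [0,0,0],"grip": -1},
    {"linear": [-0.08,-0.05,0.4],"rot": [0,0,0],"grip": -1},
    {"linear": [-0.15,-0.1,0.5],"rot": [0,0,0],"grip": -1},
    {"linear": [-0.2,-0.15,0.6],"rot": [0,0,0],"grip": -1},
    {"linear": [-0.2,-0.2,0.6],"rot": [0,0,0],"grip": -1},
    {"linear": [-0.2,-0.2,0.6],"rot": [0,0,0],"grip": -1},
    {"linear": [-0.2,-0.2,0.6],"rot": [0,0,0],"grip": -1},
  ],
)

```text
time: 12.05
ee_pos: [0.4778, 0.0744, 0.3005]
eef_rot: [-0.016, 1.0, 0.0, -0.001]
ft_force: [0.2, 0.8, 0.1]
width: 0.0873
```

Run:
```python
from h import *
c=r.camera("wrist");im=cv2.cvtColor(c["frame"],cv2.COLOR_RGB2BGR)
s=r.read_state();print(s["time"],s["ee_pos"])
for k in("vessel_center","vessel_knob","pocket","fence_corner","pivot","handle_grip"):
    if k=="vessel_center":z=.072
    elif k=="vessel_knob":z=.123
    else:z=Z[k]
    for d in r.spot_point(k,c)[:1]:print(k,np.round(d["location"],1),round(d["p"],2),atz(c,d["location"],z).round(4))
p=np.mean(proj(c,[[.536,.132,.04]]),0);print(p,c["extrinsics"][:3,3])
x,y=int(p[0]),int(p[1])
cv2.imwrite("pics/w5.png",cv2.resize(im[max(0,y-100):y+90,max(0,x-130):x+100],None,fx=3,fy=3,interpolation=cv2.INTER_CUBIC));print(max(0,x-130),max(0,y-100))
```

```text
12.1 [0.47769923 0.07482682 0.30014802]
vessel_knob [388.9 280.8] 0.62 [0.5345 0.1302 0.123 ]
pocket [409.4 282.6] 0.52 [0.5561 0.1596 0.072 ]
fence_corner [408.6 282.5] 0.69 [0.5689 0.1662 0.04  ]
pivot [248.2 258.7] 0.74 [5.404e-01 2.000e-04 6.100e-02]
handle_grip [384.8 260.4] 0.55 [0.5271 0.1306 0.092 ]
[378.49003939 252.00021878] [-0.05899892 -0.51077448  0.32166082]
248 152
```

View pics/w5.png

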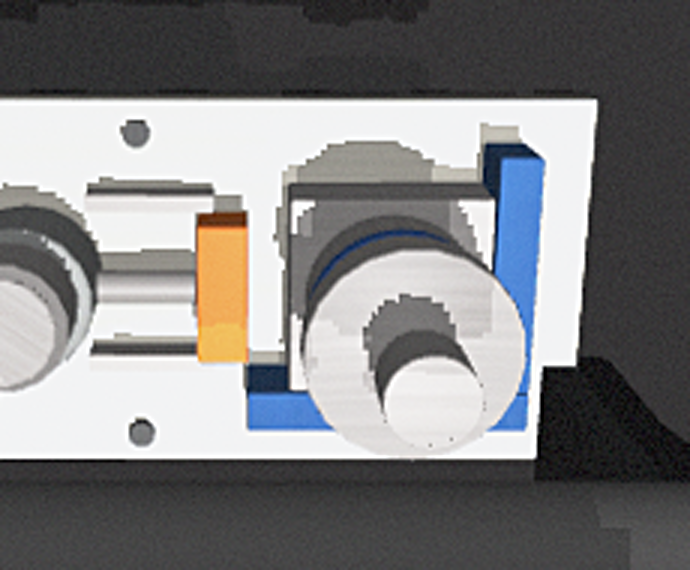

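The foot's edges meet both fence faces: rows 390/391 at the x fence and columns 495/497 at the y fence, parallel to within a pixel. So it is flush and square. Next I move outward past the grip, where the camera can see the handle and pivot.

Emit:
apply_moves(
  commands=[
    {"linear": [0.72,-0.58,-0.1],"rot": [0,0,-0.2],"grip": -1},
    {"linear": [0.72,-0.58,-0.1],"rot": [0,0,-0.2],"grip": -1},
    {"linear": [0.72,-0.58,-0.1],"rot": [0,0,-0.2],"grip": -1},
    {"linear": [0.72,-0.58,-0.1],"rot": [0,0,-0.2],"grip": -1},
    {"linear": [0.72,-0.58,-0.1],"rot": [0,0,-0.2],"grip": -1},
    {"linear": [0.72,-0.58,-0.1],"rot": [0,0,-0.2],"grip": -1},
    {"linear": [0.72,-0.58,-0.1],"rot": [0,0,-0.2],"grip": -1},
    {"linear": [0.72,-0.58,-0.1],"rot": [0,0,-0.2],"grip": -1},
    {"linear": [0.72,-0.58,-0.1],"rot": [0,0,-0.2],"grip": -1},
  ],
)

```text
time: 13.3
ee_pos: [0.6937, -0.0989, 0.2716]
eef_rot: [0.293, 0.956, 0.0, -0.0]
ft_force: [0.1, 0.5, 0.5]
width: 0.0869
```

Run:
```python
from h import *
c=r.camera("wrist");save(c,"w6.png")
s=r.read_state();print(s["time"],s["ee_pos"],s["eef_rot"],s["joint_positions"])
for k in("vessel_knob","fence_corner","pivot","handle_grip"):
    for d in r.spot_point(k,c)[:2]:print(k,np.round(d["location"],1),round(d["p"],2),atz(c,d["location"],.123 if k=="vessel_knob" else Z[k]).round(4))
print(proj(c,[[.5406,.0015,.076],[.6447,-.0708,.117]]))
```

```text
13.35 [ 0.69370106 -0.09878707  0.27192391] [2.93027957e-01 9.56103726e-01 4.96564372e-04 1.87763050e-04] [-0.21468473  0.51597895  0.45692992  1.19776322 -0.22141827  1.47486672
  1.18687012]
handle_grip [318.9 141.2] 0.68 [ 0.6443 -0.0711  0.092 ]
[[321.29308856 -39.38208361]
 [319.06211923 143.22215741]]
```

View pics/w6.png

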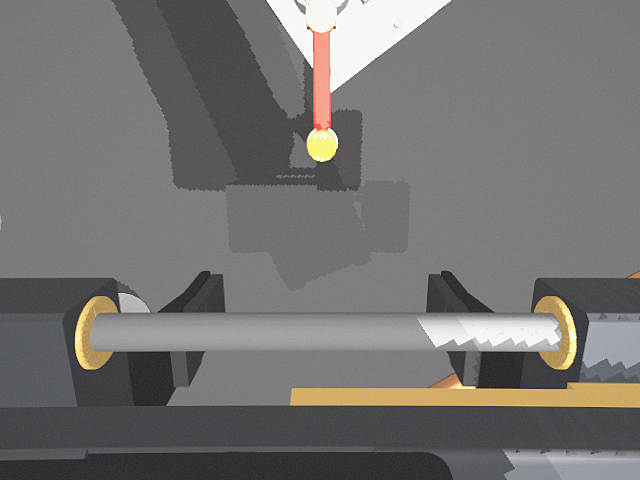

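The grip top is at (322,144), in line with the arm (knuckle at (321,15)), and the estimate projects to (319,143). The grip is therefore at (0.645,-0.070). I straddle it.

Emit:
apply_moves(
  commands=[
    {"linear": [-0.1,0.06,-0.05],"rot": [0,0,0],"grip": -1},
    {"linear": [-0.163,0.098,-0.15],"rot": [0,0,0],"grip": -1},
    {"linear": [-0.163,0.098,-0.3],"rot": [0,0,0],"grip": -1},
    {"linear": [-0.163,0.098,-0.4],"rot": [0,0,0],"grip": -0.6},
    {"linear": [-0.163,0.098,-0.5],"rot": [0,0,0],"grip": -0.3},
    {"linear": [-0.163,0.098,-0.56],"rot": [0,0,0],"grip": 0.0},
    {"linear": [-0.163,0.098,-0.588],"rot": [0,0,0],"grip": 0.3},
    {"linear": [-0.163,0.098,-0.588],"rot": [0,0,0],"grip": 0.3},
    {"linear": [-0.163,0.098,-0.588],"rot": [0,0,0],"grip": 0.3},
    {"linear": [-0.163,0.098,-0.588],"rot": [0,0,0],"grip": 0.3},
  ],
  newtons=5,
)

```text
time: 14.55
ee_pos: [0.6458, -0.0706, 0.0965]
eef_rot: [0.294, 0.956, 0.0, 0.001]
ft_force: [-0.4, 0.0, -0.2]
width: 0.0391
```

Run:
```python
from h import *
s=r.read_state();print(s["time"],s["ee_pos"],s["ft_force"],s["width"])
P=np.array([.5406,.0015]);x0=np.array([.645,-.070]);v=x0-P;a0=np.arctan2(v[1],v[0])
for da in np.arange(0,1.6,.1):
    p=P+.128*np.array([np.cos(a0-da),np.sin(a0-da)]); p0=P+.128*np.array([np.cos(a0),np.sin(a0)])
    print(round(da,2),((p-p0)/.3).round(3),round(-da/np.pi,3),p.round(4))
```

```text
14.55 [ 0.64584966 -0.07064146  0.0964832 ] [-0.36523328  0.00122146 -0.2200458 ] 0.03914757192050721
0.0 [0. 0.] -0.0 [ 0.6462 -0.0708]
0.1 [-0.026 -0.034] -0.032 [ 0.6385 -0.081 ]
0.2 [-0.055 -0.065] -0.064 [ 0.6297 -0.0904]
0.3 [-0.087 -0.093] -0.095 [ 0.6201 -0.0988]
0.4 [-0.122 -0.118] -0.127 [ 0.6097 -0.1062]
0.5 [-0.159 -0.139] -0.159 [ 0.5986 -0.1126]
0.6 [-0.198 -0.157] -0.191 [ 0.5869 -0.1178]
0.7 [-0.238 -0.17 ] -0.223 [ 0.5748 -0.1219]
0.8 [-0.28  -0.179] -0.255 [ 0.5623 -0.1246]
0.9 [-0.322 -0.185] -0.286 [ 0.5496 -0.1262]
1.0 [-0.365 -0.185] -0.318 [ 0.5368 -0.1264]
1.1 [-0.407 -0.182] -0.35 [ 0.524  -0.1254]
1.2 [-0.449 -0.174] -0.382 [ 0.5115 -0.1231]
1.3 [-0.49  -0.163] -0.414 [ 0.4992 -0.1196]
1.4 [-0.53  -0.147] -0.446 [ 0.4873 -0.1149]
1.5 [-0.568 -0.127] -0.477 [ 0.4759 -0.109 ]
```

Emit:
apply_moves(
  commands=[
    {"linear": [0,0,0],"rot": [0,0,0],"grip": 0.4},
    {"linear": [0,0,0],"rot": [0,0,0],"grip": 0.4},
    {"linear": [-0.026,-0.034,0],"rot": [0,0,-0.032],"grip": 0.4},
    {"linear": [-0.055,-0.065,0],"rot": [0,0,-0.064],"grip": 0.4},
    {"linear": [-0.087,-0.093,0],"rot": [0,0,-0.095],"grip": 0.4},
    {"linear": [-0.122,-0.118,0],"rot": [0,0,-0.127],"grip": 0.4},
    {"linear": [-0.159,-0.139,0],"rot": [0,0,-0.159],"grip": 0.4},
    {"linear": [-0.198,-0.157,0],"rot": [0,0,-0.191],"grip": 0.4},
    {"linear": [-0.238,-0.17,0],"rot": [0,0,-0.223],"grip": 0.4},
    {"linear": [-0.238,-0.17,0],"rot": [0,0,-0.223],"grip": 0.4},
    {"linear": [-0.238,-0.17,0],"rot": [0,0,-0.223],"grip": 0.4},
  ],
)

```text
time: 15.65
ee_pos: [0.574, -0.1213, 0.0953]
eef_rot: [0.603, 0.798, 0.0, 0.0]
ft_force: [-0.2, 0.3, 0.4]
width: 0.0262
```

Run:
```python
from h import *
c=r.camera("top");im=cv2.cvtColor(c["frame"],cv2.COLOR_RGB2BGR)
s=r.read_state();print(s["time"],s["ee_pos"],s["ft_force"],s["width"])
for k in("handle_grip","pivot","vessel_knob"):
    for d in r.spot_point(k,c)[:2]:print(k,np.round(d["location"],1),round(d["p"],2),atz(c,d["location"],.123 if k=="vessel_knob" else Z[k]).round(4))
```

```text
15.7 [ 0.57416584 -0.12119664  0.09516453] [-0.00607763 -0.53828873  0.02916401] 0.02596593740838156
pivot [303.7 243.6] 0.64 [ 0.5401 -0.005   0.061 ]
vessel_knob [198.  193.3] 0.64 [0.6512 0.238  0.123 ]
vessel_knob [246.9 244.2] 0.62 [0.5316 0.1222 0.123 ]
```

Emit:
apply_moves(
  commands=[
    {"linear": [-0.021,-0.005,0],"rot": [0,0,-0.016],"grip": 0.4},
    {"linear": [-0.042,-0.009,0],"rot": [0,0,-0.032],"grip": 0.4},
    {"linear": [-0.063,-0.012,0],"rot": [0,0,-0.048],"grip": 0.4},
    {"linear": [-0.063,-0.012,0],"rot": [0,0,-0.048],"grip": 0.4},
  ],
)

```text
time: 16.25
ee_pos: [0.5547, -0.1251, 0.095]
eef_rot: [0.662, 0.749, 0.0, 0.0]
ft_force: [0.0, -0.4, 0.1]
width: 0.0258
```

Emit:
apply_moves(
  commands=[
    {"linear": [-0.01,-0.002,0],"rot": [0,0,-0.008],"grip": 0.4},
    {"linear": [-0.01,-0.002,0],"rot": [0,0,-0.008],"grip": 0.4},
  ],
)

```text
time: 16.45
ee_pos: [0.552, -0.1255, 0.095]
eef_rot: [0.671, 0.741, 0.0, 0.0]
ft_force: [1.0, 0.9, 1.3]
width: 0.0259
```

Emit:
apply_moves(
  commands=[
    {"linear": [-0.012,-0.001,0],"rot": [0,0,-0.008],"grip": 0.4},
    {"linear": [-0.012,-0.001,0],"rot": [0,0,-0.008],"grip": 0.4},
  ],
)

```text
time: 16.65
ee_pos: [0.5479, -0.1261, 0.095]
eef_rot: [0.681, 0.732, 0.0, -0.0]
ft_force: [0.5, -0.5, 0.5]
width: 0.0263
```

Emit:
apply_moves(
  commands=[
    {"linear": [-0.012,-0.001,0],"rot": [0,0,-0.008],"grip": 0.4},
    {"linear": [-0.012,-0.001,0],"rot": [0,0,-0.008],"grip": 0.4},
  ],
)

```text
time: 16.85
ee_pos: [0.5442, -0.1264, 0.095]
eef_rot: [0.69, 0.723, 0.0, -0.0]
ft_force: [0.8, 0.4, -0.0]
width: 0.026
```

The force is lower than the 2.5 N friction I expected, so I check that the grip is really between the fingers.

Run:
```python
from h import *
t=r.camera("scene");w=r.camera("wrist")
s=r.read_state();print(s["time"],s["ee_pos"],s["ft_force"],s["width"])
p=proj(t,[[.5407,-.06,.08]])[0].astype(int)
a=cv2.resize(t["frame"][p[1]-70:p[1]+70,p[0]-70:p[0]+70],(480,480),interpolation=cv2.INTER_CUBIC)
b=cv2.resize(w["frame"],(320,240));b=np.vstack([b,np.zeros((240,320,3),np.uint8)])
cv2.imwrite("pics/c7.png",cv2.cvtColor(np.hstack([a,b]),cv2.COLOR_RGB2BGR));print(p)
```

```text
16.95 [ 0.54424406 -0.1264816   0.09496806] [-0.2260425   0.17608156  0.32680563] 0.02609078872600804
[306 238]
```

View pics/c7.png

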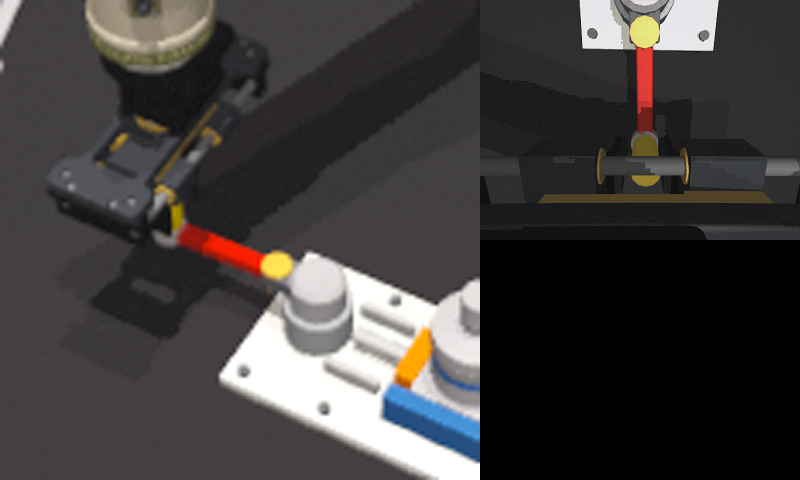

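The grip is between the fingers, the handle is straight (red bar in line with the knuckle), and the jaw is close to the foot. I go on in 3 mm steps and watch the force.

Emit:
apply_moves(
  commands=[
    {"linear": [-0.01,0,0],"rot": [0,0,-0.008],"grip": 0.4},
    {"linear": [-0.01,0,0],"rot": [0,0,-0.008],"grip": 0.4},
  ],
)

```text
time: 17.15
ee_pos: [0.5419, -0.1264, 0.0951]
eef_rot: [0.7, 0.714, 0.0, 0.001]
ft_force: [4.6, 0.4, -3.4]
width: 0.0264
```

Emit:
apply_moves(
  commands=[
    {"linear": [-0.01,0,0],"rot": [0,0,-0.008],"grip": 0.4},
    {"linear": [-0.01,0,0],"rot": [0,0,-0.008],"grip": 0.4},
  ],
)

```text
time: 17.35
ee_pos: [0.5393, -0.1264, 0.0951]
eef_rot: [0.709, 0.706, 0.001, 0.001]
ft_force: [6.5, -0.1, -3.9]
width: 0.0265
```

Emit:
apply_moves(
  commands=[
    {"linear": [-0.01,0.001,0],"rot": [0,0,-0.008],"grip": 0.4},
    {"linear": [-0.01,0.001,0],"rot": [0,0,-0.008],"grip": 0.4},
  ],
)

```text
time: 17.55
ee_pos: [0.5363, -0.1264, 0.0951]
eef_rot: [0.717, 0.697, 0.001, 0.001]
ft_force: [7.3, -1.8, -5.9]
width: 0.0263
```

The force steps up at x≈0.542 and then levels near 8 N, so the knuckle is giving way. I need about 15 mm of travel past that point.

Emit:
apply_moves(
  commands=[
    {"linear": [-0.01,0.001,0],"rot": [0,0,-0.01],"grip": 0.4},
    {"linear": [-0.016,0.002,0],"rot": [0,0,-0.015],"grip": 0.4},
    {"linear": [-0.016,0.002,0],"rot": [0,0,-0.015],"grip": 0.4},
  ],
)

```text
time: 17.85
ee_pos: [0.5315, -0.126, 0.0952]
eef_rot: [0.734, 0.68, 0.001, 0.001]
ft_force: [7.6, -1.9, -4.8]
width: 0.0264
```

Emit:
apply_moves(
  commands=[
    {"linear": [-0.01,0.001,0],"rot": [0,0,-0.01],"grip": 0.4},
    {"linear": [-0.016,0.002,0],"rot": [0,0,-0.015],"grip": 0.4},
    {"linear": [-0.016,0.002,0],"rot": [0,0,-0.015],"grip": 0.4},
  ],
)

```text
time: 18.15
ee_pos: [0.5267, -0.1255, 0.0952]
eef_rot: [0.749, 0.662, 0.001, 0.001]
ft_force: [6.9, -2.7, -4.4]
width: 0.0262
```

Run:
```python
from h import *
w=r.camera("wrist")
s=r.read_state();print(s["time"],s["ee_pos"],s["ft_force"],s["width"])
cv2.imwrite("pics/w8.png",cv2.cvtColor(cv2.resize(w["frame"][0:300,170:470],(600,600),interpolation=cv2.INTER_CUBIC),cv2.COLOR_RGB2BGR))
hsv=cv2.cvtColor(w["frame"],cv2.COLOR_RGB2HSV);m=((hsv[...,0]<8)|(hsv[...,0]>172))&(hsv[...,1]>150)&(hsv[...,2]>80);m[:,:200]=0;m[:,450:]=0
P=[]
for v in range(105,240,5):
    u=np.nonzero(m[v])[0]
    if len(u)>8:P.append(atz(w,(u.mean(),v),.067)[:2])
P=np.array(P);vx,vy,x,y=cv2.fitLine(P.astype(np.float32),cv2.DIST_HUBER,0,.001,.001).ravel()
if vy>0:vx,vy=-vx,-vy
a=np.arctan2(vy,vx);print("bar angle",a,"passes pivot at dist",np.cross([vx,vy],np.array([.5406,.0015])-[x,y]),len(P),P[[0,-1]])
```

```text
18.2 [ 0.52676552 -0.1255001   0.09520766] [ 6.9022229  -2.24996999 -4.77266658] 0.025820313461827112
bar angle -1.696678 passes pivot at dist -0.004324624407736955 27 [[ 0.53862644 -0.04819732]
 [ 0.5319309  -0.10226856]]<stdin>:12: DeprecationWarning: Arrays of 2-dimensional vectors are deprecated. Use arrays of 3-dimensional vectors instead. (deprecated in NumPy 2.0)
```

View pics/w8.png

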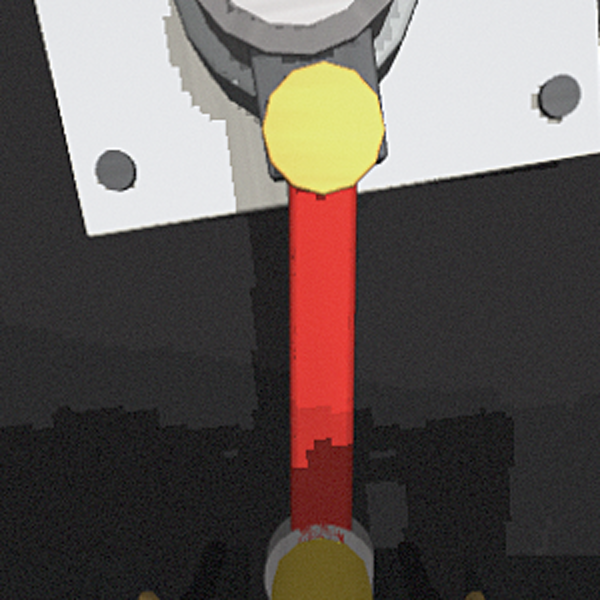

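The red bar is visibly kinked against the dark arm (255–270 on its left, 375–385 on its right). Three estimates of the kink agree: offset 0.12, angle 0.18, travel 0.15. I stop here, ease back 2 mm, open and rise.

Emit:
apply_moves(
  commands=[
    {"linear": [0.008,-0.001,0],"rot": [0,0,0],"grip": 0.4},
    {"linear": [0.009,-0.001,0],"rot": [0,0,0],"grip": 0.1},
    {"linear": [0.009,-0.001,0],"rot": [0,0,0],"grip": -0.2},
    {"linear": [0.009,-0.001,0],"rot": [0,0,0],"grip": -0.5},
    {"linear": [0.009,-0.001,0],"rot": [0,0,0],"grip": -0.5},
    {"linear": [0.009,-0.001,0.05],"rot": [0,0,0],"grip": -0.5},
    {"linear": [0.009,-0.001,0.15],"rot": [0,0,0],"grip": -0.5},
    {"linear": [0.009,-0.001,0.3],"rot": [0,0,0],"grip": -0.5},
    {"linear": [0,-0.1,0.4],"rot": [0,0,0],"grip": -0.5},
    {"linear": [0,-0.2,0.5],"rot": [0,0,0],"grip": -0.5},
    {"linear": [0,-0.3,0.5],"rot": [0,0,0],"grip": -0.5},
    {"linear": [0,-0.3,0.5],"rot": [0,0,0],"grip": -0.5},
    {"linear": [0,-0.3,0.5],"rot": [0,0,0],"grip": -0.5},
  ],
)

```text
time: 19.5
ee_pos: [0.5257, -0.2155, 0.2458]
eef_rot: [0.749, 0.662, 0.0, 0.0]
ft_force: [0.3, 1.0, -0.6]
width: 0.0653
```

Run:
```python
from h import *
s=r.read_state();print(s["time"],s["ee_pos"],s["ft_force"],s["width"])
w=r.camera("top");im=w["frame"]
for k in("handle_grip","pivot","vessel_knob"):
    for d in r.spot_point(k,w)[:1]:print(k,np.round(d["location"],1),round(d["p"],2),atz(w,d["location"],.123 if k=="vessel_knob" else Z[k]).round(4))
cv2.imwrite("pics/t9.png",cv2.cvtColor(cv2.resize(im[195:295,210:370],(800,500),interpolation=cv2.INTER_CUBIC),cv2.COLOR_RGB2BGR))
```

```text
19.5 [ 0.52567722 -0.21549223  0.24580212] [ 0.28428013  1.03429871 -0.62692477] 0.06532274714979135
handle_grip [356.  246.8] 0.82 [ 0.5282 -0.1292  0.092 ]
pivot [299.2 242.3] 0.59 [0.5434 0.0059 0.061 ]
vessel_knob [246.2 242.5] 0.56 [0.5355 0.1239 0.123 ]
```

View pics/t9.png

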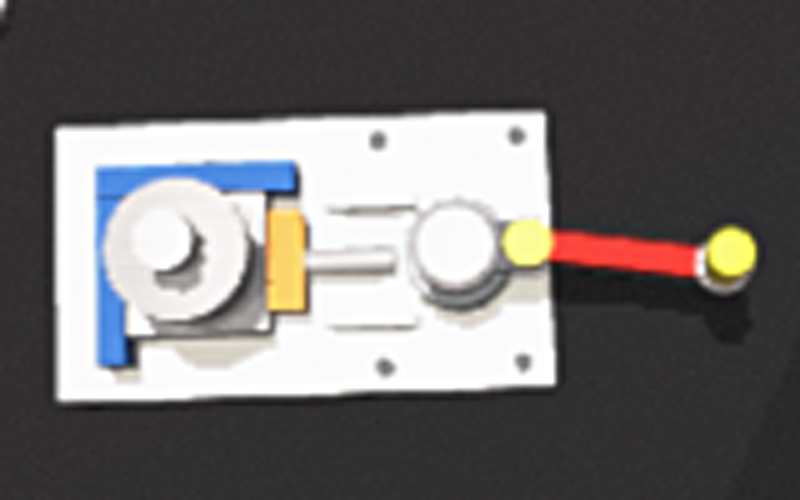

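The jaw (285,258) presses the foot. The foot meets both fences, at column ~127 and row ~192. The bar runs (550,243)→(700,262), kinked about 0.13–0.17 rad, and the gripper is clear. I hand the job in.

```bash
python3 -c "
from h import *
print(r.close_job())"
```

```text
the job is handed in; nothing more can be done
None
```

The reactor is in the torque clamp, flush against both fences, and the clamp is tightened to a single click. I handed the job in at about 19.5 s of the 59 s; it reports no verdict.

- **Placing:** I lifted the reactor by its knob, carried it over the fence and pushed it until each fence pushed back with about 5–8 N. In the wrist close-up after letting go, the foot lined up with both fences to within about a pixel (roughly 1 mm).
- **Tightening:** I swung the handle clockwise with the fingers caged around the grip. The force rose when the jaw met the reactor, then levelled at about 7–8 N as the knuckle gave way. I stopped about 15 mm further on, eased back, opened and rose clear.
- **Kink:** Four estimates from travel, bar angle, bar offset and the last top view fall between 0.12 and 0.18 rad, inside the 0.07–0.35 window.
- **Last checks:** In the final top picture the jaw was against the foot, the foot was still at both fences, and the gripper was clear. I could not measure the jaw's force on the reactor directly.
- **Bystanders:** I did not re-measure the lids, the empty body or the spanner at the end, but the arm never came near them.
- **Disagreements:** In that top view the trained network's points for the knob and pivot were 5–8 mm off my contact-based values. I relied on the contact forces and edge positions instead. Handle friction read lower than the stated 2.5 N while the spindle turned freely.

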